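# Clear the ice bin and hold its lid open

### The job

I want to scoop ice from the bin from my side of the counter, opposite you: take away the bamboo cutting board that leans against the front of the ice bin and lean it against the topping caddy to dry instead, standing on its edge on the counter and tilted about 20 degrees from upright. Then raise the bin's lid and hold it open at 50 degrees from closed; it has no stay and falls shut, so never let it drop and finish while still holding it there. Leave the other things on the counter where they are.

Things in the scene. Friction and masses are not known exactly. Their poses are not given: they have to be found in the camera images.
- lid (a joint): angle of the ice bin's lid about its hinge, rad: 0 closed (level), growing as the front edge rises, stop at 1.25; wanted 0.873 (50 degrees). A steel slab 252 mm from hinge to front edge, 256 mm wide, 14 mm thick, 0.5 to 0.9 kg; closed, its top is 141 mm above the counter. No spring or stay: its weight shuts it from every angle.
- bin: ice bin, a steel box 240 (x) x 260 (y) mm, 125 mm high without its lid, fixed on the counter. Origin at the centre of its underside; x points to its front (away from the robot, give or take its yaw), z up. The lid is hinged along its rear top edge and reaches 12 mm past its front face.
- lid_hinge (a point): middle of the lid's hinge line, on the fixed bin: 120 mm behind the bin's centre, 134 mm above the counter. Its axes are the bin's: x horizontal towards the bin's front, y along the hinge line, z up.
- lid_handle (a point): middle of the bar of the lid's bow handle; turns with the lid (x from hinge to front, y along the bar, z out of the lid's top). Round steel bar 12 mm thick, 110 mm long, parallel to the hinge, on a leg at each end, its centre line 40 mm above the lid's top face, free beneath. From the hinge it lies 177 mm to the front and 47 mm out of the lid (along the lid's x and z).
- board_mid (a point): centre of the loose bamboo cutting board, a plain slab 14 mm thick (its x), 150 mm wide (its y), 220 mm high (its z, to its upper short edge), 0.33 kg. At the start it stands on its short edge in front of the bin, leaning back 12 degrees against the front edge of the closed lid; its upper 75 mm stand free. Not given while held.
- caddy: topping caddy, the support for the board: closed steel box 160 (x) x 240 (y) mm and 130 mm high, fixed on the counter, with three flat pan covers on top, each with a black grip 12 mm high (tops at 143 mm) in a row 45 mm to the -x side of its middle. Origin at the centre of its underside, z up. The board may lean against any side.
- jigger: steel double measuring cup standing loose between bin and caddy, 46 mm in diameter, 85 mm high; origin under its centre. Leave alone.
- mixing_cup: open steel cup, 80 mm in diameter, 85 mm high, standing loose between bin and caddy, farther from the robot; origin under its centre. Leave alone.
- cup_stack: stack of clear plastic cups, 93 mm in diameter, 165 mm high, loose; origin under its centre. Leave alone.
- syrup: amber glass bottle, 68 mm in diameter, 200 mm high, loose; origin under its centre. Leave alone.
- tea_tin: round metal tea tin, 84 mm in diameter, 110 mm high, loose; origin under its centre. Leave alone.
- shaker: steel shaker, 86 mm in diameter, 174 mm high, loose; origin under its centre. Leave alone.
- scoop: aluminium ice scoop lying loose on the counter, 205 mm long, 66 mm wide, 46 mm high; x from handle to mouth, origin under the back part of its pan. Leave alone.
Mind the look-alikes: they are no part of the job. Of the things shaped like the part that bears board_mid, the wooden one is meant.

How it is judged:
On the way, in this order (a step that is already met when the one before it is completed fails the run):
1. the board has been let go and stands on the counter leaning against the topping caddy, 10 to 32 degrees from upright ((angle between board_mid's own x axis and vertical between 1.01 and 1.4 rad or angle between board_mid's own x axis and vertical between 1.745 and 2.13 rad) and height (world z) of board_mid below 0.118 m and contact force between board and caddy above 0.1 N and contact force between board and the fingers below 0.05 N and contact force between board and bin below 0.05 N and linear speed of board below 0.03 m/s), for 0.3 s.
2. the lid is held by the fingers at 50 degrees, give or take 7 (value of joint lid between 0.75 and 0.995 rad and contact force between lid and the fingers above 0.5 N), for 0.3 s.
At the end, for the whole second after the job is handed in: The fingers still hold the lid, at rest, 50 degrees open (43 to 57), nothing else propping it; the board, released and at rest, stands on the counter leaning against the caddy 10 to 32 degrees from upright; the other things are where they were (all of step 1 and all of step 2 and velocity of joint lid between -0.1 and 0.1 rad/s and contact force between lid and board below 0.05 N and contact force between lid and jigger below 0.05 N and contact force between lid and mixing_cup below 0.05 N and contact force between lid and cup_stack below 0.05 N and contact force between lid and syrup below 0.05 N and contact force between lid and tea_tin below 0.05 N and contact force between lid and shaker below 0.05 N and contact force between lid and scoop below 0.05 N); the arm keeps its last pose, push and grip.
It fails at once if the lid drops (closes faster than 3 rad/s) (velocity of joint lid below -3 rad/s).
It fails at once if another thing on the counter is knocked over or shifted by more than 4 cm (distance of any of jigger, mixing_cup, cup_stack, syrup, tea_tin, shaker, scoop from where it was at the start of the episode above 0.04 m or angle between any of jigger, mixing_cup, cup_stack, syrup, tea_tin, shaker, scoop's own z axis and vertical above 0.6 rad).
It also fails if it takes over 61 s, if anything falls off the work surface, if the arm or the gripper's body presses on something with over 40 N, if the wrist force passes 120 N, or if a joint passes its speed limit or range.

### The arm

A 6-joint arm with a two-finger parallel gripper is mounted at the origin on the work surface. World frame = base frame: x ahead of the robot, y to its left, z up, the work surface at z = 0. Lengths are in m, angles in rad, forces in N, time in s.
With the tool pointing down it reaches from about 0.15 to 0.775 m from the base axis. Payload 6.1 kg.
Tool frame: the origin (TCP) lies between the finger pads; the fingertips stand 19 mm ahead of it and the grasp point (between the pads) is the TCP; x points along the fingers, y is the direction in which the jaws open and shut, and the axes are right-handed (so a half turn about x gives the same grasp; the last joint's range is limited). The gripper opens to 85 mm and grips with 20 to 120 N. Pads are 22 mm wide; open, the fingers measure 114 mm over their backs; the gripper's body (76 mm by 85 mm) begins 54 mm behind the grasp point. The pads swing forward as they close: fully open they stand 13 mm farther back than shut.
Start: joints at [1.24, 0.126, -0.04, 1.405, 0, 1.571], TCP at [0.171, 0.497, 0.25] pointing down, gripper open.
Joint ranges: [-2.72, 2.72], [-0.95, 1.95], [-1.27, 1.35], [-1.78, 2.02], [-1.46, 1.47], [-3.14, 3.14]. Speed limits (rad/s): [2.39, 2.39, 3.01, 3.14, 3.14, 3.14].

### API

Orientations are given as a unit quaternion [w, x, y, z].
In Python, from cell import telemetry, vision, workorder gives the robot as it stands.
- The arm moves only by the tool drive_tool, never from a script. Its argument "series" is a list of rows, each a list of 5 numbers: the opening, from -1 (shut) to 1 (fully open), then the shift along the tool's x, y, z in m, then the turn about the tool's x in rad. In form: [[claw, dx, dy, dz, turn], ...]. A call has 1 to 12 rows; each row is the pose to reach, as a shift and turn from the pose commanded when the call began, along the tool's axes at that moment; what a row does not reach only later rows make up. A row lasts 1/10 s, in which the tool goes at most 50 mm and 8.59 degrees, less where a joint would pass 70% of its speed; a pose out of reach is approached as far as the arm can. A call with a gripper value outside its range is refused whole. The fingers move at their own pace and stop on an object; "newtons" is the grip in N (left out, the last holds). Time passes only in rows, so rows that repeat a pose let the fingers close. It gives the time, the measured TCP pose, the force and the opening at its end, in the units of the state.
- telemetry.get_obs(): the state, without advancing time (a new reading comes with each control period).
- vision.capture(name): name is "scene" or "top"; returns the picture (480x640x3 uint8, red, green, blue); there is no depth.
- vision.calibration(name): a dict with "fx", "fy", "cx", "cy" (pixels), "origin" and "attitude" of the camera in the world. Camera axes: x right, y down, z forward; pixel columns grow to the right and rows downward; lengths in m; the calibration is good to about 2 mm. A picture is of the moment at which its call begins. calibration takes no time and is no camera call.
- workorder.sign_off(): hands the job in, once; it reports no verdict.
Trained networks look in the newest picture that a camera, given by its name, has taken for a name from the list of things; names that differ only in an ending like _2 or _b are one class to them, and where a whole thing is asked for, a point or a joint stands for the part that bears it (a point fixed in the world has none). Each returns a list of dicts, best first, with "confidence" (0 to 1); they miss things now and then, are a little off and sometimes report something else, mostly with a low value. They report only what shows in the picture. A call takes as long as a camera call. They do not tell look-alikes from the thing itself.
- vision.masks_of(label, camera): "pixels" (480x640 bool, what is visible of it) and "box" ([left, top, width, height] in pixels, round what is visible of it).
The state is a dict: "time_s": time; "qpos": joint angles; "dq": joint speeds; "effort": joint torques, N m; "position": TCP position; "ee_rot": TCP orientation; "ft_force": force on the tool from outside, world axes, zero at the start; "wrist_torque": the same for the moment, N m; "finger_gap": finger opening in m.
Only numpy, scipy, OpenCV 4.12 (cv2) and the standard library are available. Lean on these libraries where they do the work, as an engineer would, in place of code of your own. Each camera call takes 0.05 s, during which the arm holds its last target.

## Working session

There is one attempt and no reset: what is moved stays moved. The work goes in short steps, Python scripts to look and compute and a tool call to move; the robot and the scene stay as the last step left them, time stands still between calls to the robot, and variables do not carry over. Pictures are saved under pics/ and viewed, and the job is handed in when it is done.

Besides the shell and the picture viewer there is one more tool, called after ">>>" as a command line: name --pt "numbers of a row" for each row, then --argument value for the rest. drive_tool: Moves the arm, as the interface text tells. Its arguments: {"type":"object","properties":{"series":{"type":"array","items":{"type":"array","items":{"type":"number"}}},"newtons":{"type":"number"}},"required":["series"]}

```bash
ls; mkdir -p pics; python3 - <<'E'
from cell import telemetry, vision, workorder
import cv2
o=telemetry.get_obs(); print(o)
for n in ("scene","top"):
    im=vision.capture(n); cv2.imwrite(f"pics/{n}0.png",im[:,:,::-1]); print(n,vision.calibration(n))
E
```

```text
pics
{'time_s': 0.0, 'qpos': array([ 1.23998159e+00,  1.26388224e-01, -4.05807730e-02,  1.40540750e+00,
        1.61491001e-05,  1.57081964e+00]), 'dq': array([ 1.04933991e-03, -8.15551764e-04, -1.87011863e-05, -1.35750244e-03,
        7.39790957e-04, -2.43067972e-04]), 'effort': array([ 1.05023904e-03, -4.35917366e+01,  3.52920985e+01,  1.72843487e-02,
        2.23912059e-05, -6.35697276e-06]), 'position': array([0.17040318, 0.49618613, 0.2495366 ]), 'ee_rot': array([ 0.69735655,  0.11588605,  0.69755177, -0.11698628]), 'ft_force': array([ 0.32888062,  0.15272642, -0.58313799]), 'wrist_torque': array([0.00313321, 0.02177887, 0.00811121]), 'finger_gap': 0.08541054301198027}
scene {'fx': 600.1610210663524, 'fy': 600.1610210663524, 'cx': 315.74454657194735, 'cy': 241.74854517354046, 'origin': array([ 1.4866984 , -0.51720607,  1.40722597]), 'attitude': array([-0.28711475,  0.81679098,  0.47429955, -0.15955423])}
top {'fx': 499.86104664222694, 'fy': 499.86104664222694, 'cx': 309.52015158957585, 'cy': 245.46122814738274, 'origin': array([ 0.28496321, -0.01644289,  1.68986676]), 'attitude': array([-0.07179444,  0.70928496, -0.69858733,  0.06112401])}
```

View pics/scene0.png

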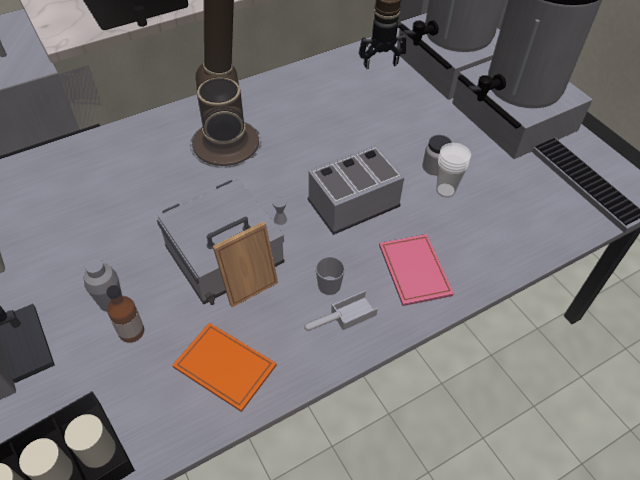

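View pics/top0.png

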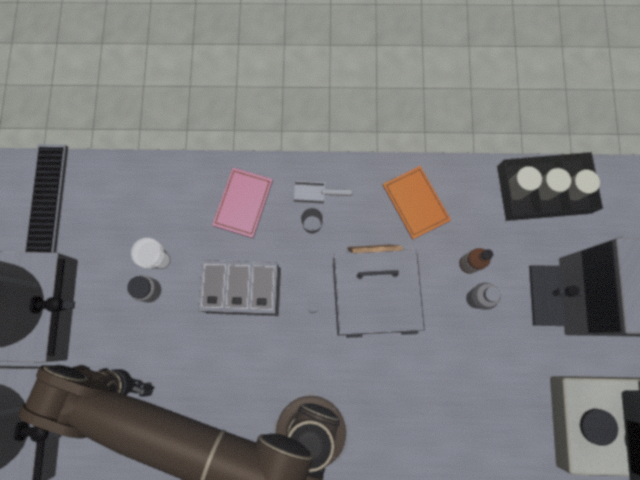

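The wooden board is the one leaning at scene (247,265). The look-alikes lie flat, pink at (416,268) and orange at (225,365). Next I'll measure and take close crops.

```bash
cat > h.py <<'E'
from cell import telemetry, vision, workorder
import numpy as np, cv2
from scipy.spatial.transform import Rotation as R
from scipy.optimize import least_squares
def cal(n):
    c=vision.calibration(n); q=c['attitude']; return c,R.from_quat([q[1],q[2],q[3],q[0]]).as_matrix()
def proj(n,P):
    c,M=cal(n); p=(np.atleast_2d(P)-c['origin'])@M
    return np.c_[c['fx']*p[:,0]/p[:,2]+c['cx'],c['fy']*p[:,1]/p[:,2]+c['cy']]
def back(n,uv,z):
    c,M=cal(n); uv=np.atleast_2d(uv).astype(float)
    d=np.c_[(uv[:,0]-c['cx'])/c['fx'],(uv[:,1]-c['cy'])/c['fy'],np.ones(len(uv))]@M.T
    return c['origin']+d*((z-c['origin'][2])/d[:,2])[:,None]
def crop(n,f,x,y,w,h,s,im=None):
    im=vision.capture(n) if im is None else im
    cv2.imwrite(f,cv2.resize(im[y:y+h,x:x+w,::-1],None,fx=s,fy=s,interpolation=cv2.INTER_CUBIC))
E
python3 - <<'E'
from h import *
print(proj("top",[[0,0,0],[.17,.497,.25]]), proj("scene",[[0,0,0],[.17,.497,.25]]))
t=cv2.imread("pics/top0.png")[:,:,::-1]; s=cv2.imread("pics/scene0.png")[:,:,::-1]
crop("top","pics/c1.png",180,150,260,195,3,t)
crop("scene","pics/c2.png",140,130,330,240,2.4,s)
for k in ["jigger","mixing_cup","cup_stack","syrup","tea_tin","shaker","scoop","bin","caddy","board_mid"]:
    m=vision.masks_of(k,"scene"); print(k,[(round(a['confidence'],2),a['box']) for a in m][:3])
    m=vision.masks_of(k,"top"); print(k,[(round(a['confidence'],2),a['box']) for a in m][:3])
E
```

```text
[[310.09512211 430.90089732]
 [132.7086096  379.42416153]] [[225.3054354  142.14932651]
 [380.35422716  63.91747094]]
jigger [(0.51, [275.3, 196.1, 10.2, 29.1]), (0.49, [157.8, 179.5, 129.5, 102.9])]
jigger [(0.45, [304.7, 299.3, 14.0, 12.7])]
mixing_cup []
mixing_cup [(0.58, [301.6, 210.3, 21.0, 21.7])]
cup_stack [(0.68, [433.8, 141.1, 36.3, 53.6])]
cup_stack [(0.69, [132.7, 236.4, 39.3, 32.7])]
syrup [(0.93, [102.7, 283.2, 45.0, 59.9])]
syrup [(0.96, [458.4, 245.7, 35.1, 28.6])]
tea_tin [(0.55, [420.2, 132.3, 27.2, 42.3])]
tea_tin [(0.74, [130.2, 278.6, 31.1, 25.2]), (0.26, [459.8, 244.7, 33.5, 31.6])]
shaker [(0.92, [83.3, 258.8, 36.0, 51.9])]
shaker [(0.61, [332.6, 249.6, 92.4, 88.0]), (0.58, [467.9, 281.3, 33.4, 25.7])]
scoop [(0.86, [302.1, 294.4, 71.1, 37.1])]
scoop [(0.67, [291.4, 181.2, 60.6, 21.0])]
bin [(0.93, [159.0, 180.3, 124.7, 123.1])]
bin [(0.6, [334.0, 248.9, 91.7, 90.7])]
caddy [(0.89, [305.2, 145.3, 101.0, 87.9])]
caddy [(0.77, [196.5, 258.9, 84.3, 56.0])]
board_mid [(0.84, [174.1, 324.0, 104.1, 85.8]), (0.65, [211.9, 221.2, 64.2, 86.2])]
board_mid [(0.92, [348.1, 244.4, 55.2, 9.0]), (0.88, [212.5, 169.6, 61.2, 67.5]), (0.75, [382.4, 166.0, 69.7, 73.0])]
```

View pics/c1.png

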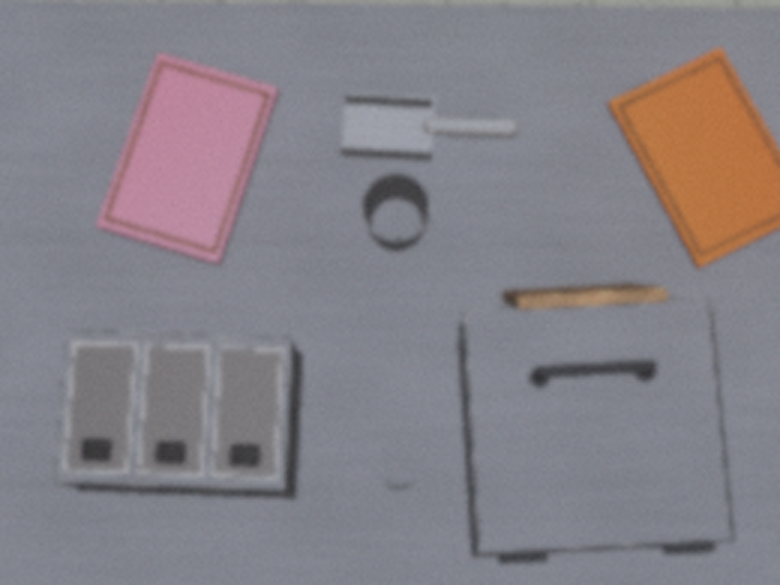

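View pics/c2.png

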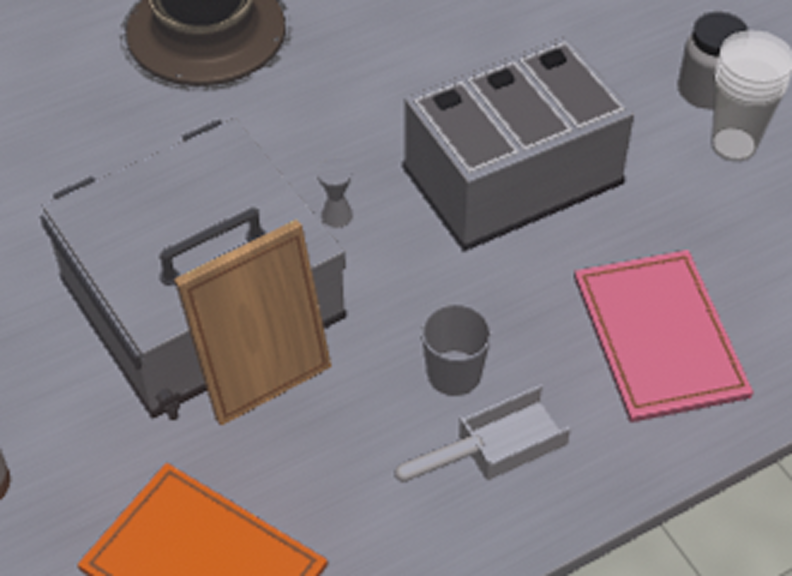

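```bash
cat > fit.py <<'E'
from h import *
T=lambda a:np.array(a)/3+[180,150]
S=lambda a:np.array(a)/2.4+[140,130]
def fit(pts,local,x0,name):
    # pts list (cam,idx,uv)
    def W(p):
        c,s=np.cos(p[2]),np.sin(p[2]); L=local(p); return np.c_[p[0]+c*L[:,0]-s*L[:,1],p[1]+s*L[:,0]+c*L[:,1],L[:,2]]
    def f(p):
        w=W(p); return np.concatenate([(proj(n,w[i])[0]-uv) for n,i,uv in pts])
    r=least_squares(f,x0,loss='soft_l1'); print(name,r.x.round(4)); print((r.fun.reshape(-1,2)).round(1).tolist()); return r.x
if __name__=="__main__":
    lid=np.array([[132,128,.141],[132,-128,.141],[-120,-128,.141],[-120,128,.141]])*[.001,.001,1]
    b=fit([("top",0,T([462,322])),("top",1,T([712,300])),("top",2,T([733,538])),("top",3,T([474,552])),
     ("scene",0,S([343,258])),("scene",1,S([140,358])),("scene",2,S([42,210])),("scene",3,S([235,120]))],lambda p:lid,[.4,-.1,0],"bin")
    cad=np.array([[80,120,.13],[80,-120,.13],[-80,-120,.13],[-80,120,.13]])*[.001,.001,1]
    c=fit([("top",0,T([70,340])),("top",1,T([292,345])),("top",2,T([284,490])),("top",3,T([62,480])),
     ("scene",0,S([632,112])),("scene",1,S([470,172])),("scene",2,S([405,100])),("scene",3,S([567,40]))],lambda p:cad,[.4,.3,0],"caddy")
    def bd(p):
        a=np.radians(12); X=np.array([np.cos(a),0,np.sin(a)]); Z=np.array([-np.sin(a),0,np.cos(a)])
        m=np.array([0,0,.110*np.cos(a)+.007*np.sin(a)])
        Y=np.array([0,1,0])
        return np.array([m+.007*i*X+.075*j*Y+.11*k*Z for i,j,k in [(1,1,1),(1,-1,1),(1,-1,-1),(1,1,-1),(-1,1,1),(-1,-1,1)]])
    d=fit([("scene",0,S([303,236])),("scene",1,S([187,295])),("scene",2,S([222,422])),("scene",3,S([330,367])),("scene",4,S([298,224])),("scene",5,S([177,280])),
      ],bd,[.55,-.1,0],"board")
    a=np.radians(12)
    for n,x,y,z in [("scene",424,377,0)]: pass
    print("board top",bd(d)[[0,1,4,5]].round(3))
    def cyl(nm,cam,box,h): 
        u=[box[0]+box[2]/2,box[1]+box[3]/2]; print(nm,back(cam,u,h)[0].round(3))
    cyl("cup","top",[301.6,210.3,21,21.7],.05)
    cyl("jig","scene",[275.3,196.1,10.2,29.1],.04);cyl("jig","top",[309,309,6,3],.07)
    cyl("tin","top",[130,278,31,25],.06)
    cyl("stack","top",[132,236,39,32],.09)
    cyl("scoopL","top",[292,192,0,0],.04); cyl("syrup","top",[458,246,35,28],.1); cyl("shaker","top",[468,281,33,26],.09)
    print("pink",back("top",[T([98,225]),T([220,262]),T([278,90]),T([160,53])],.014).round(3))
    h=b[:2]
    c_,s_=np.cos(b[2]),np.sin(b[2])
    for L in ([.057],[-.12],[-.12+.0778]): print("bin pt",L,(b[0]+c_*L[0],b[1]+s_*L[0]))
    uh=[T([540,375]),T([648,368])]; print("handle",back("top",uh,.181).round(3), back("scene",[S([163,262]),S([257,214])],.181).round(3))
    print("handle", proj("top",[[b[0]+c_*.057,b[1]+s_*.057,.181]])*3-np.array([540,450]))
E
python3 fit.py
```

```text
bin [ 0.4383 -0.2064  0.0636]
[[0.8, -5.9], [-1.2, -2.5], [-1.0, -0.7], [1.4, -1.3], [-0.1, -2.6], [-0.6, -1.9], [-0.8, -2.6], [-0.3, -1.1]]
caddy [ 0.4497  0.2327 -0.0258]
[[-1.6, -4.1], [-0.1, -2.8], [-0.2, -0.1], [-3.2, 0.0], [0.0, 0.0], [-2.6, 3.1], [-1.8, -2.1], [-1.4, -2.5]]
board [ 0.5903 -0.1913  0.0776]
[[0.6, -3.4], [-2.5, -2.3], [0.3, 3.7], [1.8, 1.3], [-0.0, -1.1], [-0.8, 1.0]]
board top [[-0.016  0.075  0.218]
 [-0.016 -0.075  0.218]
 [-0.03   0.075  0.215]
 [-0.03  -0.075  0.215]]
cup [0.681 0.004 0.05 ]
jig [0.401 0.003 0.04 ]
jig [ 0.38  -0.001  0.07 ]
tin [0.438 0.546 0.06 ]
stack [0.561 0.526 0.09 ]
scoopL [0.785 0.074 0.04 ]
syrup [ 0.548 -0.523  0.1  ]
shaker [ 0.44  -0.549  0.09 ]
pink [[0.671 0.347 0.014]
 [0.63  0.205 0.014]
 [0.836 0.145 0.014]
 [0.879 0.285 0.014]]
bin pt [0.057] (np.float64(0.49516766141296403), np.float64(-0.20277023686135606))
bin pt [-0.12] (np.float64(0.3185251969431846), np.float64(-0.21401477980638922))
bin pt [-0.0422] (np.float64(0.3961680429078673), np.float64(-0.20907226318987182))
handle [[ 0.483 -0.146  0.181]
 [ 0.492 -0.255  0.181]] [[ 0.508 -0.261  0.181]
 [ 0.496 -0.142  0.181]]
handle [[596.24077858 364.02056735]]
```

```bash
cat > ov.py <<'E'
from h import *
def box(img,n,c,X,Y,Z,hx,hy,hz,col):
    P=np.array([c+i*hx*X+j*hy*Y+k*hz*Z for i in(-1,1) for j in(-1,1) for k in(-1,1)]); u=proj(n,P)
    for a in range(8):
        for b in range(a+1,8):
            if bin(a^b).count("1")==1: cv2.line(img,tuple(((u[a]*8)).round().astype(int)),tuple((u[b]*8).round().astype(int)),col,1,cv2.LINE_AA,1)
def draw(n,im,b,c,d,crp):
    s=4; img=cv2.resize(im,None,fx=s,fy=s,interpolation=cv2.INTER_CUBIC); 
    global proj
    import h; p0=h.proj; proj=lambda n,P:p0(n,P)
    ax=lambda y:(np.array([np.cos(y),np.sin(y),0]),np.array([-np.sin(y),np.cos(y),0]),np.array([0,0,1.]))
    X,Y,Z=ax(b[2]); o=np.array([b[0],b[1],0])
    global SH
    box(img,n,o+.006*X+.134*Z,X,Y,Z,.126,.128,.007,(0,255,0))
    box(img,n,o+.057*X+.181*Z,X,Y,Z,.006,.055,.006,(0,255,255))
    X,Y,Z=ax(c[2]); box(img,n,np.array([c[0],c[1],.065]),X,Y,Z,.08,.12,.065,(255,0,0))
    X,Y,Z=ax(d[2]); a=np.radians(12); X2=np.cos(a)*X+np.sin(a)*Z; Z2=-np.sin(a)*X+np.cos(a)*Z
    box(img,n,np.array([d[0],d[1],.11*np.cos(a)+.007*np.sin(a)]),X2,Y,Z2,.007,.075,.11,(255,0,255))
    x,y,w,h_=[v*s for v in crp]; return img[y:y+h_,x:x+w]
if __name__=="__main__":
    b,c,d=[.4383,-.2064,.0636],[.4497,.2327,-.0258],[.5903,-.1913,.0776]
    # shift=1 -> subpixel factor; coordinates u*8/2 = u*4
    for n,crp,f in (("top",(190,230,250,120),"o1"),("scene",(150,140,260,180),"o2")):
        im=cv2.imread(f"pics/{n}0.png"); o=draw(n,im,b,c,d,crp); o=cv2.resize(o,None,fx=.75,fy=.75,interpolation=cv2.INTER_AREA); cv2.imwrite(f"pics/{f}.png",o); print(o.shape)
E
python3 ov.py
```

```text
(360, 750, 3)
(540, 780, 3)
```

View pics/o1.png

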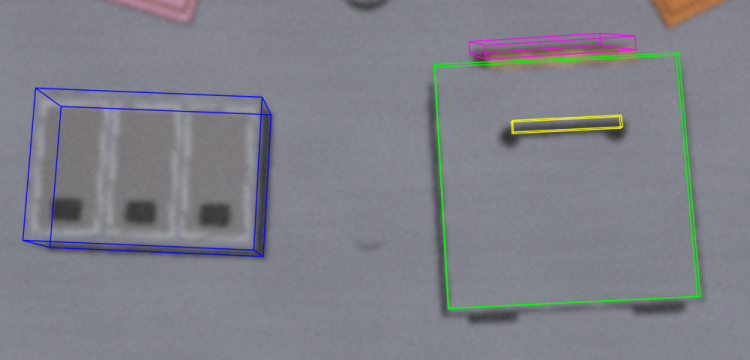

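View pics/o2.png

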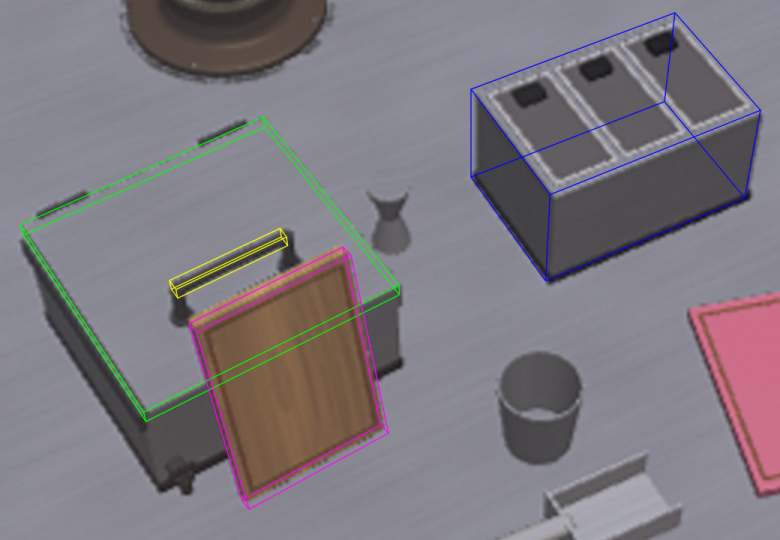

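```bash
python3 - <<'E'
from h import *
o=telemetry.get_obs(); q=o['ee_rot']; M=R.from_quat([q[1],q[2],q[3],q[0]]).as_matrix(); print(M.round(3))
p=o['position']
for n,b,f in (("top",(20,340,160,120),"g1"),("scene",(330,0,120,90),"g2")):
    im=cv2.imread(f"pics/{n}0.png"); s=5 if n=="top" else 6
    im=cv2.resize(im,None,fx=s,fy=s,interpolation=cv2.INTER_CUBIC)
    for k,(off) in enumerate([0*p,M[:,0]*.019+M[:,1]*.045-M[:,0]*.013,M[:,0]*.006-M[:,1]*.045]):
        u=(proj(n,p+off)[0]*s).astype(int); cv2.circle(im,tuple(u),4,[(0,0,255),(0,255,0),(255,0,0)][k],-1)
    x,y,w,h=b; cv2.imwrite(f"pics/{f}.png",im[y*s:(y+h)*s,x*s:(x+w)*s])
E
```

```text
[[ 0.     0.325  0.946]
 [ 0.     0.946 -0.325]
 [-1.     0.     0.   ]]
```

View pics/g1.png

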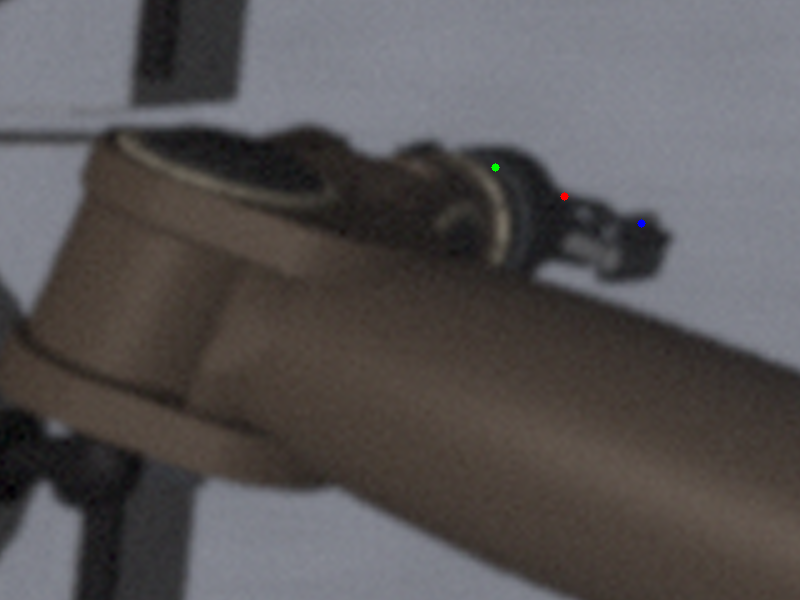

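View pics/g2.png

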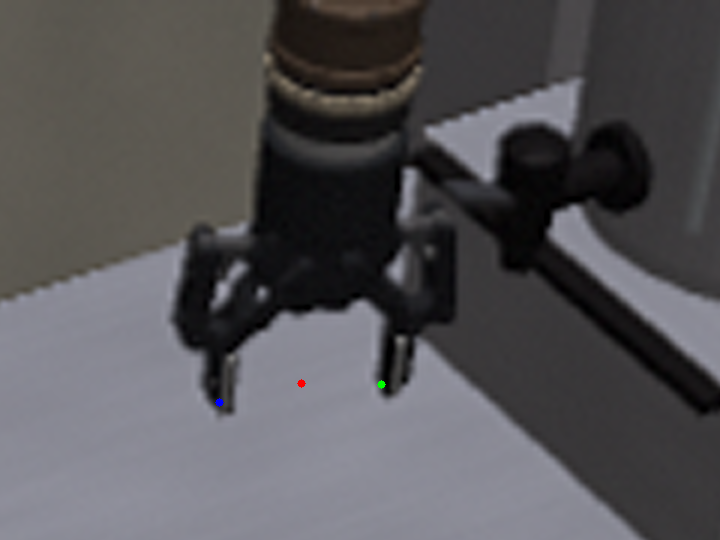

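The crop confirms the wooden board, and its pose fits the bin front within about 6 mm. I'll move above its top edge.

>>> drive_tool --pt "1 -0.05 -0.5 0.6 1.17" --pt "1 -0.07 -0.515 0.619 1.17" --pt "1 -0.07 -0.515 0.619 1.17" --pt "1 -0.07 -0.515 0.619 1.17" --pt "1 -0.07 -0.515 0.619 1.17" --pt "1 -0.07 -0.515 0.619 1.17" --pt "1 -0.07 -0.515 0.619 1.17" --pt "1 -0.07 -0.515 0.619 1.17" --pt "1 -0.07 -0.515 0.619 1.17" --pt "1 -0.07 -0.515 0.619 1.17" --pt "1 -0.07 -0.515 0.619 1.17" --pt "1 -0.07 -0.515 0.619 1.17" --newtons 40

```text
time_s: 2.3
position: [0.4816, -0.0164, 0.3024]
ee_rot: [0.517, 0.483, 0.517, -0.482]
ft_force: [0.6, 0.6, -0.1]
finger_gap: 0.0854
```

```bash
cat >> h.py <<'E'
def go(*targets):
    o=telemetry.get_obs(); q=o['ee_rot']; M=R.from_quat([q[1],q[2],q[3],q[0]]).as_matrix(); p=o['position']
    yaw=np.arctan2(M[1,1],M[0,1]); print('pos',p.round(4),'yaw',round(yaw,3),'q',o['qpos'].round(2),'F',o['ft_force'].round(1),'gap',round(o['finger_gap'],4))
    for t in targets:
        d=(np.array(t[:3])-p)@M; print(t,'->',d.round(3),'turn',round(yaw-t[3],3) if len(t)>3 else '')
E
python3 -c "
from h import *
go((.588,-.192,.30,.07))"
```

```text
pos [ 0.4816 -0.0164  0.3024] yaw 0.07 q [-0.03  0.05 -0.01  1.51  0.    1.47] F [ 0.6  0.6 -0.1] gap 0.0854
(0.588, -0.192, 0.3, 0.07) -> [0.002 0.094 0.183] turn -0.0
```

>>> drive_tool --pt "1 0 0.094 0.183 0" --pt "1 0 0.094 0.183 0" --pt "1 0 0.094 0.183 0" --pt "1 0 0.094 0.183 0" --pt "1 0 0.094 0.183 0" --pt "1 0 0.094 0.183 0" --pt "1 0 0.094 0.183 0"

```text
time_s: 3.0
position: [0.5871, -0.1896, 0.302]
ee_rot: [0.517, 0.482, 0.517, -0.482]
ft_force: [-0.3, -0.1, 1.2]
finger_gap: 0.0854
```

```bash
python3 -c "
from h import *
go((.588,-.192,.187,.07))
crop('scene','pics/a1.png',140,120,200,150,4)
crop('top','pics/a2.png',300,200,160,120,5)"
```

```text
pos [ 0.5871 -0.1896  0.302 ] yaw 0.07 q [-0.31  0.32  0.31  1.57  0.    1.19] F [-0.3 -0.1  1.2] gap 0.0854
(0.588, -0.192, 0.187, 0.07) -> [0.115 0.001 0.003] turn 0.0
```

View pics/a1.png

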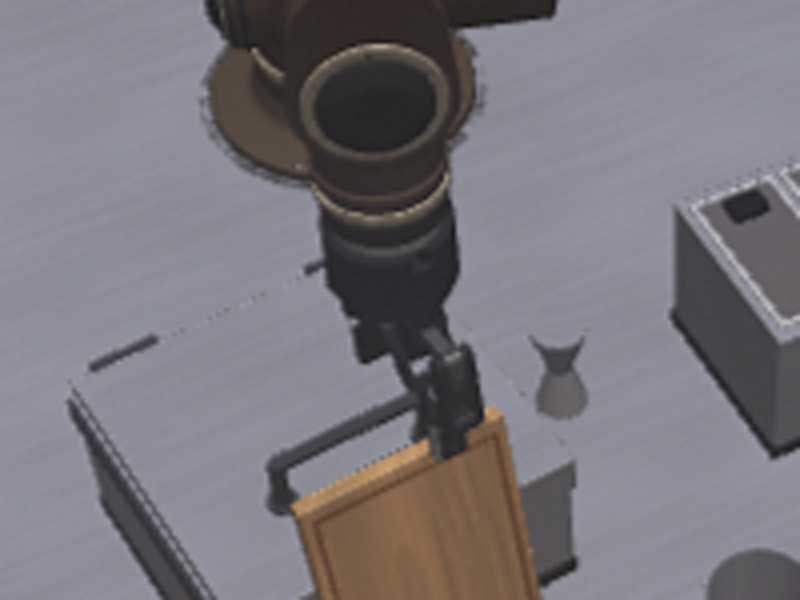

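View pics/a2.png

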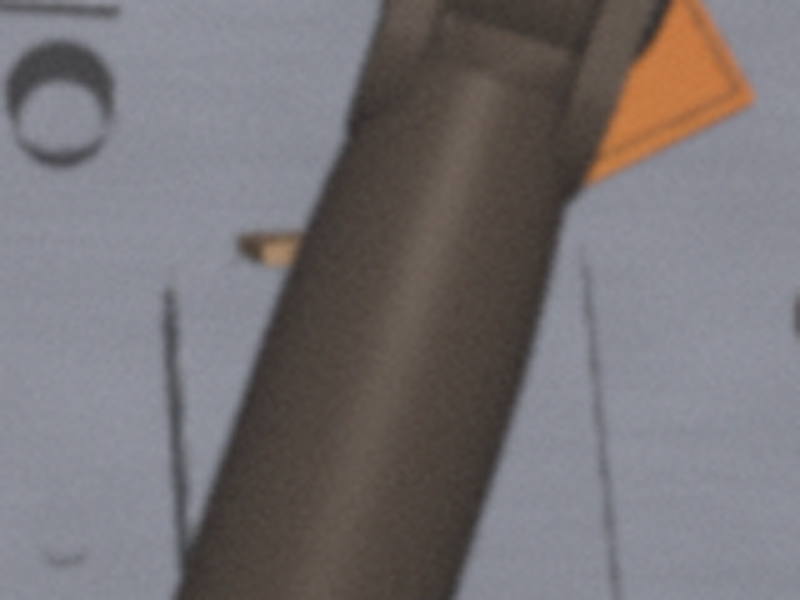

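```bash
python3 -c "
from h import *
p=telemetry.get_obs()['position']
print(proj('scene',[p+[.043,.003,-.006],p+[.05,.003,-.006]]))
print(back('scene',[[265,223],[213.2,246.2]],.2152), back('scene',[[266.5,226],[217,250]],.218))
print('top', back('top',[[348,249]],.2152))
"
```

```text
[[251.38148128 231.68720239]
 [252.68096544 233.66948841]]
[[ 0.55815505 -0.11803796  0.2152    ]
 [ 0.56236742 -0.26581908  0.2152    ]] [[ 0.57124848 -0.12019541  0.218     ]
 [ 0.58021387 -0.26306616  0.218     ]]
top [[ 0.5565538  -0.10722958  0.2152    ]]
```

>>> drive_tool --pt "1 0.04 0 0.002 0" --pt "1 0.08 0 0.002 0" --pt "1 0.115 0 0.002 0" --pt "1 0.115 0 0.002 0" --pt "1 0.115 0 0.002 0" --pt "0.2 0.115 0.005 0.002 0" --pt "0 0.115 0.01 0.002 0" --pt "0 0.115 0.014 0.002 0" --pt "0 0.115 0.018 0.002 0" --pt "0 0.115 0.018 0.002 0"

```text
time_s: 4.1
position: [0.6064, -0.1911, 0.1871]
ee_rot: [0.517, 0.482, 0.517, -0.482]
ft_force: [0.1, 0.2, 0.1]
finger_gap: 0.0427
```

```bash
python3 -c "
from h import *
go()
crop('scene','pics/a3.png',140,120,200,150,4)"
```

```text
pos [ 0.6064 -0.1911  0.1871] yaw 0.07 q [-0.31  0.34  0.1   1.33  0.    1.2 ] F [0.1 0.2 0.1] gap 0.0427
```

View pics/a3.png

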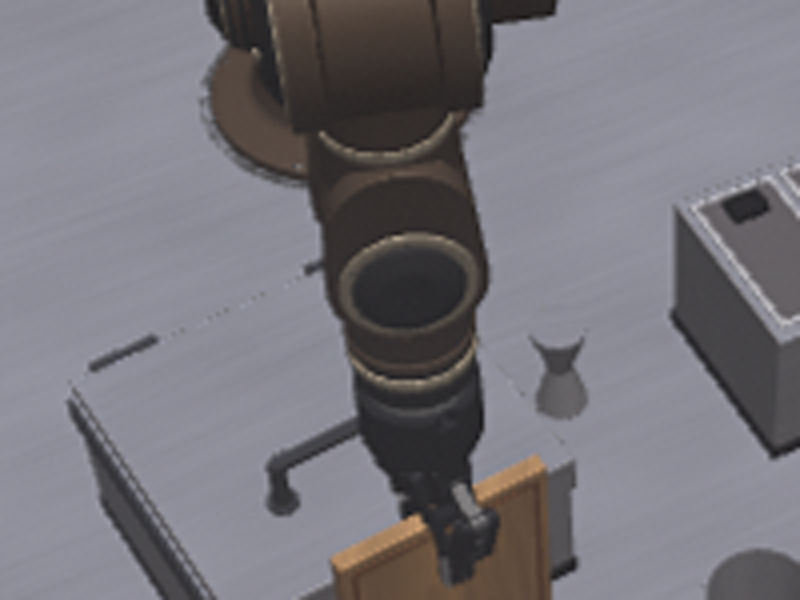

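The board is between the fingers (top edge at crop (340,560)-(545,462)) and nearly upright. I'll close on it and lift.

>>> drive_tool --pt "-0.3 0 0.004 0 0" --pt "-0.6 0 0.006 0 0" --pt "-1 0 0.006 0 0" --pt "-1 0 0.006 0 0" --pt "-1 0 0.006 0 0" --pt "-1 0 0.006 0 0" --pt "-1 -0.03 0.01 0 0" --pt "-1 -0.07 0.01 0 0" --pt "-1 -0.1 0.01 0 0" --pt "-1 -0.1 0.01 0 0" --newtons 50

```text
time_s: 5.15
position: [0.6168, -0.1906, 0.2912]
ee_rot: [0.519, 0.483, 0.515, -0.481]
ft_force: [0.4, -0.9, -3.9]
finger_gap: 0.0138
```

```bash
python3 -c "
from h import *
go()
crop('scene','pics/a4.png',140,100,240,180,3.3)"
```

```text
pos [ 0.6168 -0.1906  0.2912] yaw 0.07 q [-0.3   0.37  0.36  1.56  0.    1.2 ] F [ 0.4 -0.9 -3.9] gap 0.0138
```

View pics/a4.png

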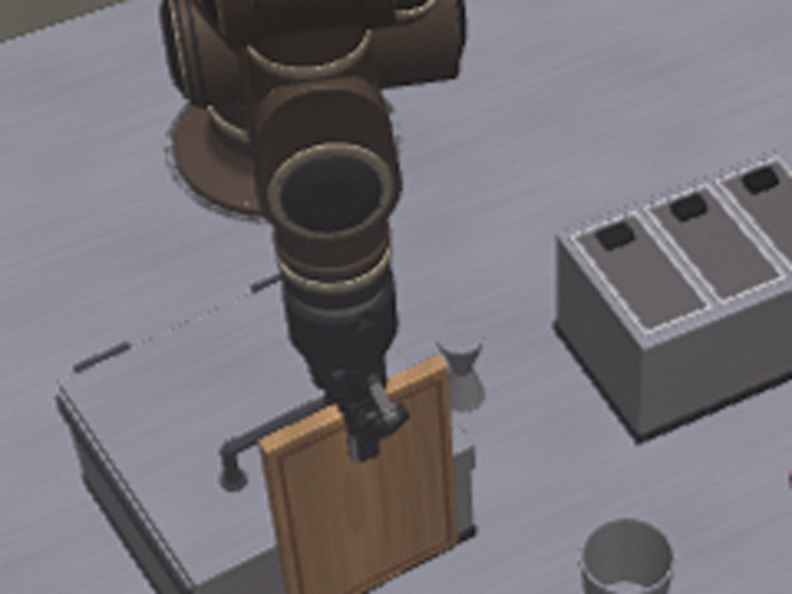

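```bash
python3 -c "
from h import *
go((.595,.23,.32,-.026))"
```

```text
pos [ 0.6164 -0.1905  0.2884] yaw 0.07 q [-0.3   0.37  0.36  1.55  0.    1.2 ] F [-0.1 -0.3 -4. ] gap 0.0135
(0.595, 0.23, 0.32, -0.026) -> [-0.032  0.008 -0.421] turn 0.096
```

>>> drive_tool --pt "-1 -0.03 0.008 -0.03 0" --pt "-1 -0.03 0.008 -0.07 0.03" --pt "-1 -0.03 0.008 -0.11 0.06" --pt "-1 -0.03 0.008 -0.15 0.096" --pt "-1 -0.03 0.008 -0.19 0.096" --pt "-1 -0.03 0.008 -0.23 0.096" --pt "-1 -0.03 0.008 -0.27 0.096" --pt "-1 -0.03 0.008 -0.31 0.096" --pt "-1 -0.03 0.008 -0.35 0.096" --pt "-1 -0.03 0.008 -0.39 0.096" --pt "-1 -0.03 0.008 -0.42 0.096" --pt "-1 -0.03 0.008 -0.42 0.096"

```text
time_s: 6.4
position: [0.5931, 0.233, 0.3134]
ee_rot: [-0.494, -0.504, -0.496, 0.506]
ft_force: [0.4, -0.8, -3.9]
finger_gap: 0.0133
```

```bash
python3 -c "
from h import *
go((.579,.23,.21,-.026),(.579,.23,.189,-.026))
crop('scene','pics/a5.png',240,60,240,180,3.3)
crop('top','pics/a6.png',190,170,160,120,5)"
```

```text
pos [0.5931 0.233  0.3134] yaw -0.021 q [0.37 0.37 0.41 1.62 0.   1.97] F [ 0.4 -0.8 -3.9] gap 0.0133
(0.579, 0.23, 0.21, -0.026) -> [ 0.103 -0.014  0.003] turn 0.005
(0.579, 0.23, 0.189, -0.026) -> [ 0.124 -0.013  0.003] turn 0.005
```

View pics/a5.png

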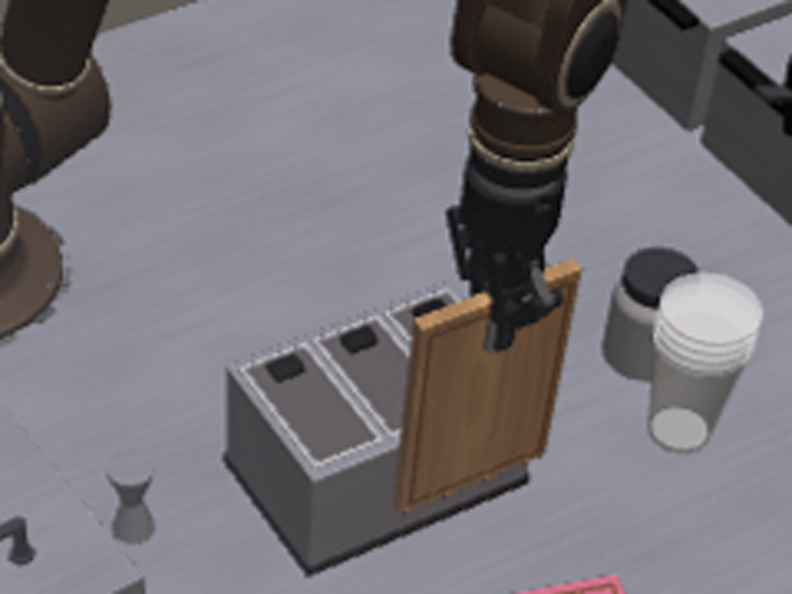

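View pics/a6.png

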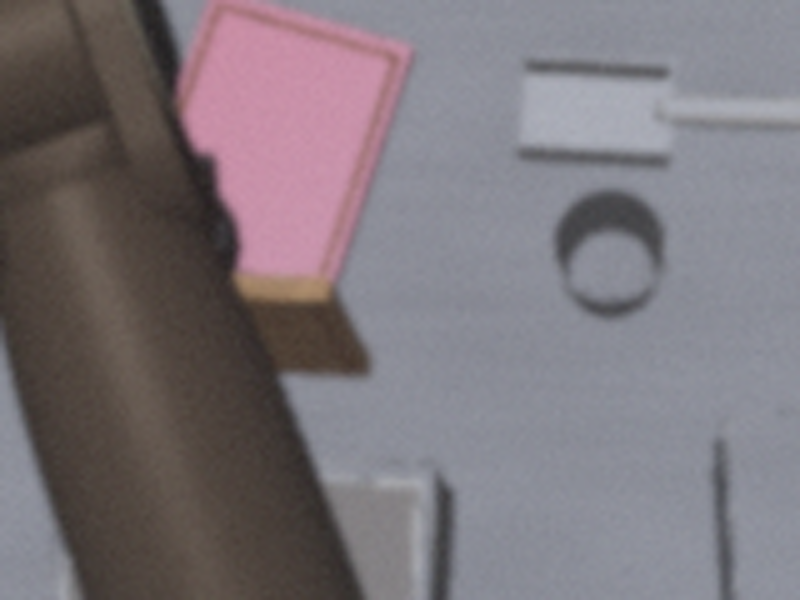

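```bash
python3 - <<'E'
from h import *
S=lambda a:np.array(a)/3.3+[240,60]
p0=telemetry.get_obs()['position']
pts=[((1,1,1),S([580,272])),((1,-1,1),S([415,332])),((1,-1,-1),S([402,511])),((1,1,-1),S([545,461])),((-1,-1,1),S([413,318])),((-1,1,1),S([570,262]))]
def f(p,full=False):
    M=R.from_euler('ZYX',[p[3],p[4],p[5]]).as_matrix()
    L=np.array([q for q,_ in pts])*[.007,.075,.11]
    W=np.array(p[:3])+L@M.T; u=proj('scene',W)
    return (u-np.array([a for _,a in pts])).ravel()
r=least_squares(f,[.593,.233,.235,-.02,0,0]); print(r.x.round(3),r.fun.reshape(-1,2).round(1).tolist())
r=least_squares(lambda p:f([p[0],p[1],.234,p[2],p[3],p[4]]),[.593,.233,-.02,0,0]); print(r.x.round(3),r.fun.reshape(-1,2).round(1).tolist())
M=R.from_euler('ZYX',[-.021,0,0]).as_matrix()
for k in (.345,.125): print(proj('top',[.593-.007,.233-.075,k]),proj('top',[.600,.233-.075,k]))
E
```

```text
[ 0.569  0.256  0.2   -0.063 -0.013  0.001] [[-0.2, 0.5], [1.1, -0.8], [-0.4, 0.7], [0.4, -0.8], [-0.9, 0.1], [0.0, 0.3]]
[ 0.595  0.233 -0.055  0.007  0.007] [[0.7, -0.2], [0.7, -0.4], [-1.3, 1.4], [0.5, -1.0], [-1.4, 0.4], [0.8, -0.5]]
[[254.77528928 228.71290376]] [[254.96235143 223.77360398]]
[[263.12342562 243.88039166]] [[263.27153458 239.58382013]]
```

>>> drive_tool --pt "-1 0.02 -0.013 0.003 0.005" --pt "-1 0.05 -0.013 0.003 0.005" --pt "-1 0.08 -0.013 0.003 0.005" --pt "-1 0.105 -0.013 0.003 0.005" --pt "-1 0.115 -0.013 0.003 0.005" --pt "-1 0.118 -0.013 0.003 0.005" --pt "-1 0.118 -0.013 0.003 0.005"

```text
time_s: 7.2
position: [0.5813, 0.2259, 0.1993]
ee_rot: [0.492, 0.508, 0.492, -0.508]
ft_force: [0.7, 0.5, -3.1]
finger_gap: 0.0134
```

```bash
python3 -c "
from h import *
go((.579,.23,.187,-.026))"
```

```text
pos [0.5813 0.2259 0.1993] yaw -0.032 q [ 0.37  0.32  0.09  1.34 -0.    1.97] F [ 0.7  0.5 -3.1] gap 0.0134
(0.579, 0.23, 0.187, -0.026) -> [ 0.012 -0.002 -0.004] turn -0.006
```

>>> drive_tool --pt "-1 0.004 -0.002 -0.002 0" --pt "-1 0.006 -0.002 -0.002 0" --pt "-1 0.008 -0.002 -0.002 0" --pt "-1 0.008 -0.002 -0.002 0"

```text
time_s: 7.6
position: [0.5791, 0.2287, 0.191]
ee_rot: [0.492, 0.508, 0.492, -0.508]
ft_force: [0.1, 0.6, -3.3]
finger_gap: 0.0134
```

>>> drive_tool --pt "-1 0.002 0 0 0" --pt "-1 0.004 0 0 0" --pt "-1 0.004 0 0 0"

```text
time_s: 7.9
position: [0.5793, 0.2286, 0.187]
ee_rot: [0.492, 0.508, 0.492, -0.508]
ft_force: [0.1, -0.9, -2.6]
finger_gap: 0.0131
```

>>> drive_tool --pt "-1 0.002 0 0 0" --pt "-1 0.003 0 0 0" --pt "-1 0.003 0 0 0"

```text
time_s: 8.2
position: [0.5795, 0.2283, 0.1869]
ee_rot: [0.493, 0.509, 0.491, -0.507]
ft_force: [-2.2, -3.6, 11.2]
finger_gap: 0.0133
```

>>> drive_tool --pt "-0.6 -0.003 0 0 0" --pt "-0.45 -0.003 0 0 0" --pt "-0.35 -0.003 -0.005 0 0" --pt "-0.3 -0.003 -0.012 0 0" --pt "-0.25 -0.003 -0.018 0 0" --pt "-0.2 -0.003 -0.024 0 0" --pt "-0.15 -0.003 -0.03 0 0" --pt "-0.1 -0.003 -0.035 0 0" --pt "-0.1 -0.003 -0.04 0 0" --pt "-0.1 -0.003 -0.045 0 0" --pt "-0.1 -0.003 -0.045 0 0"

```text
time_s: 9.3
position: [0.5335, 0.23, 0.1871]
ee_rot: [-0.492, -0.508, -0.492, 0.508]
ft_force: [-0.1, 0.3, 0.3]
finger_gap: 0.0385
```

```bash
python3 -c "
from h import *
go()
crop('scene','pics/a7.png',240,60,240,180,3.3)"
```

```text
pos [0.5335 0.23   0.1871] yaw -0.031 q [ 0.41  0.24 -0.04  1.29  0.    2.01] F [-0.1  0.3  0.3] gap 0.0385
```

View pics/a7.png

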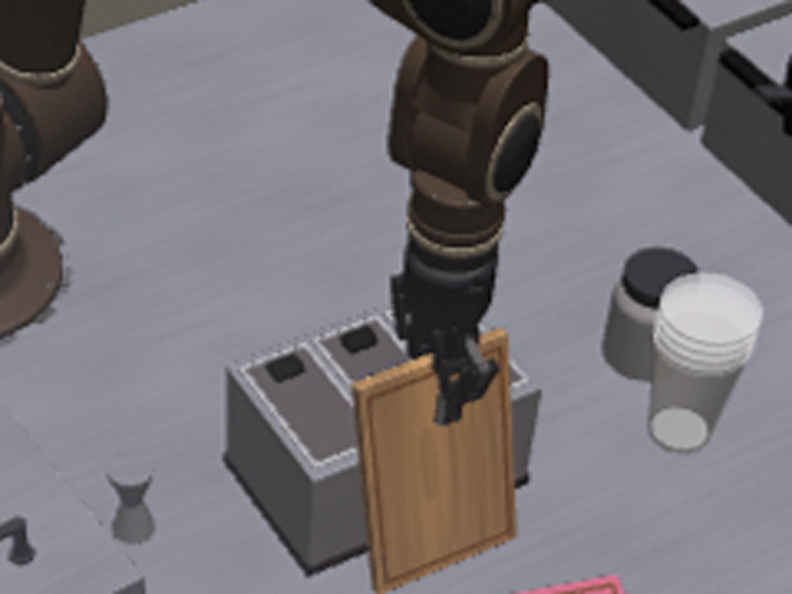

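>>> drive_tool --pt "-0.05 0 -0.004 0 0" --pt "0.0 0 -0.007 0 0" --pt "0.05 0 -0.01 0 0" --pt "0.1 0 -0.013 0 0" --pt "0.2 0 -0.015 0 0" --pt "0.3 0 -0.016 0 0" --pt "0.5 0 -0.016 0 0" --pt "0.8 0 -0.016 0 0" --pt "0.8 0 -0.016 0 0"

```text
time_s: 10.25
position: [0.5183, 0.2305, 0.1869]
ee_rot: [0.492, 0.508, 0.492, -0.508]
ft_force: [1.0, 0.6, 0.1]
finger_gap: 0.0767
```

```bash
python3 -c "
from h import *
go()
crop('scene','pics/a8.png',240,60,240,180,3.3)"
```

```text
pos [0.5183 0.2305 0.1869] yaw -0.031 q [ 0.42  0.21 -0.08  1.28 -0.    2.02] F [1.  0.6 0.1] gap 0.0767
```

View pics/a8.png

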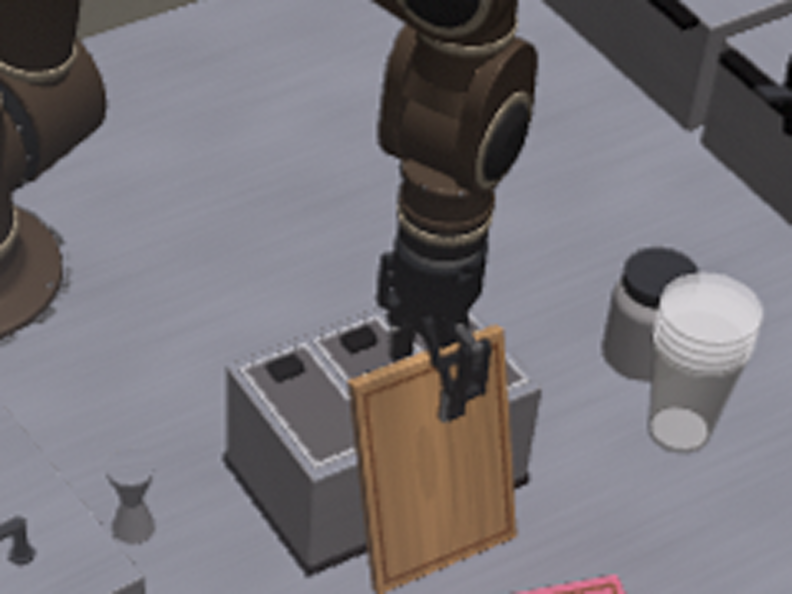

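```bash
cat > tilt.py <<'E'
from h import *
def tilt(pts,x0=(.57,.23,-.03,.3)):
    def f(p):
        t=p[3]; X=np.array([np.cos(t),0,np.sin(t)]); Z=np.array([-np.sin(t),0,np.cos(t)]); Y=np.array([0,1,0.])
        c,s=np.cos(p[2]),np.sin(p[2]); Q=np.array([[c,-s,0],[s,c,0],[0,0,1]])
        L=np.array([(i+1)*.007*X+j*.075*Y+(k+1)*.11*Z for (i,j,k),_ in pts])  # origin: rear bottom edge
        return (proj('scene',[p[0],p[1],0]+L@Q.T)-np.array([a for _,a in pts])).ravel()
    r=least_squares(f,x0); print(r.x.round(3),'deg',np.degrees(r.x[3]).round(1)); print(r.fun.reshape(-1,2).round(1).tolist())
E
python3 - <<'E'
from tilt import *
S=lambda a:np.array(a)/3.3+[240,60]
tilt([((-1,-1,1),S([349,382])),((-1,1,1),S([500,326])),((1,-1,1),S([356,392])),((1,-1,-1),S([379,592])),((1,1,-1),S([516,541]))])
E
```

```text
[ 0.575  0.229 -0.043  0.271] deg 15.6
[[0.0, 0.1], [0.1, 0.1], [0.4, -0.7], [-0.8, 1.2], [0.2, -0.7]]
```

>>> drive_tool --pt "0.8 -0.02 0 0 0" --pt "0.8 -0.05 0 0 0" --pt "0.8 -0.09 0 0 0" --pt "1 -0.13 0 0.02 0" --pt "1 -0.13 -0.01 0.06 0" --pt "1 -0.13 -0.01 0.1 -0.05" --pt "1 -0.13 -0.01 0.1 -0.05" --pt "1 -0.13 -0.01 0.1 -0.05"

```text
time_s: 11.1
position: [0.5052, 0.1302, 0.3172]
ee_rot: [0.504, 0.496, 0.504, -0.496]
ft_force: [0.5, 0.1, 0.0]
finger_gap: 0.0856
```

```bash
python3 -c "
from h import *
go((.497,-.203,.28,.064),(.497,-.203,.18,.064))
crop('scene','pics/a9.png',140,60,340,250,2.3)"
```

```text
pos [0.5052 0.1302 0.3172] yaw 0.017 q [0.25 0.13 0.11 1.55 0.   1.81] F [0.5 0.1 0. ] gap 0.0856
(0.497, -0.203, 0.28, 0.064) -> [ 0.037 -0.014  0.333] turn -0.047
(0.497, -0.203, 0.18, 0.064) -> [ 0.137 -0.014  0.333] turn -0.047
```

View pics/a9.png

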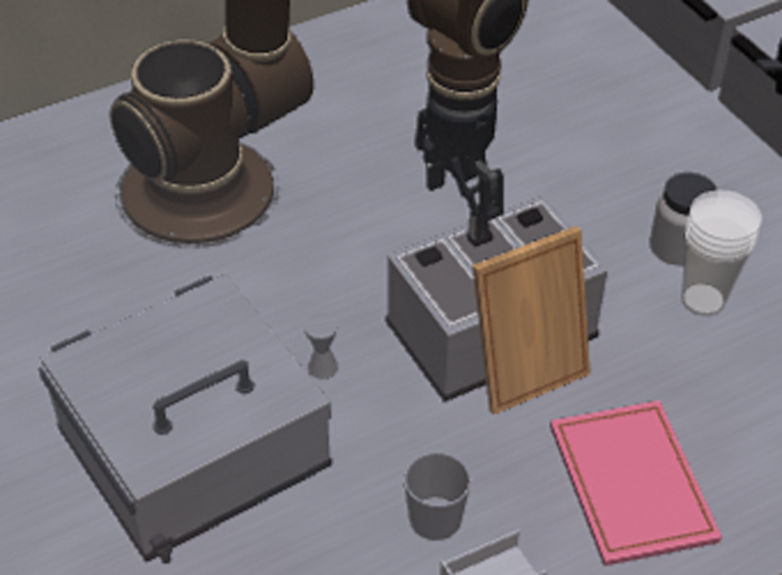

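```bash
python3 - <<'E'
from fit import *
S=lambda a:np.array(a)/2.3+[140,60]
u=back("scene",[S([159,404]),S([246,366])],.181); print(u.round(3),u.mean(0).round(3))
lid=np.array([[132,128,.141],[132,-128,.141],[-120,-128,.141],[-120,128,.141]])*[.001,.001,1]
b=fit([("scene",0,S([329,405])),("scene",1,S([135,504])),("scene",2,S([41,365])),("scene",3,S([222,276]))],lambda p:lid,[.4,-.1,0],"bin")
from tilt import tilt
tilt([((-1,-1,1),S([474,264])),((-1,1,1),S([579,230])),((1,-1,-1),S([492,412])),((1,1,-1),S([590,373]))])
E
```

```text
[[ 0.498 -0.254  0.181]
 [ 0.496 -0.143  0.181]] [ 0.497 -0.198  0.181]
bin [ 0.4445 -0.2089  0.0811]
[[0.3, -0.1], [0.3, 0.5], [-1.6, -1.1], [0.2, 0.3]]
[ 0.571  0.23  -0.057  0.254] deg 14.6
[[0.0, 0.4], [0.5, -1.3], [-0.4, 0.3], [-0.2, 0.4]]
```

The board leans freely at about 15°: its top edge is at crop (478,265)-(580,232) and its foot at (492,410)-(590,373). The handle bar runs (159,404)-(246,366), which puts it at (0.497,-0.200,0.181). I'll go there next.

>>> drive_tool --pt "1 0 -0.014 0.05 -0.047" --pt "1 0 -0.014 0.1 -0.047" --pt "1 0.01 -0.014 0.15 -0.047" --pt "1 0.01 -0.014 0.2 -0.047" --pt "1 0.02 -0.014 0.25 -0.047" --pt "1 0.03 -0.014 0.3 -0.047" --pt "1 0.037 -0.014 0.331 -0.047" --pt "1 0.037 -0.014 0.331 -0.047" --pt "1 0.037 -0.014 0.331 -0.047"

```text
time_s: 12.05
position: [0.4978, -0.2002, 0.2791]
ee_rot: [0.515, 0.483, 0.517, -0.483]
ft_force: [0.1, 0.8, -0.7]
finger_gap: 0.0855
```

```bash
python3 -c "
from h import *
go((.497,-.201,.18,.062))
crop('scene','pics/b1.png',140,100,200,150,4)"
```

```text
pos [ 0.4978 -0.2002  0.2791] yaw 0.065 q [-0.38  0.15  0.05  1.47  0.    1.12] F [ 0.1  0.8 -0.7] gap 0.0855
(0.497, -0.201, 0.18, 0.062) -> [ 0.099 -0.001  0.001] turn 0.003
```

View pics/b1.png

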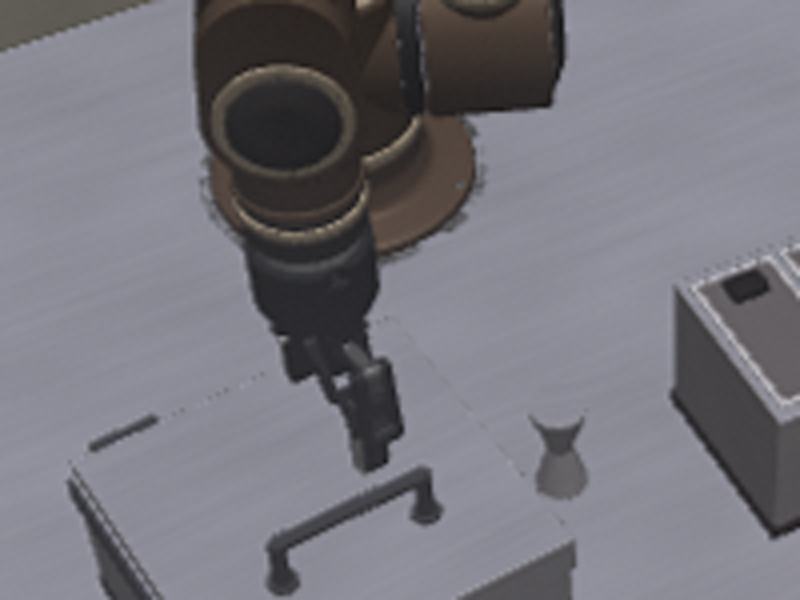

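>>> drive_tool --pt "1 0.03 0 0 0" --pt "1 0.07 0 0 0" --pt "1 0.095 0 0 0" --pt "1 0.099 0 0 0" --pt "0.2 0.099 0 0 0" --pt "-0.3 0.099 0 0 0" --pt "-0.6 0.099 0 0 0" --pt "-1 0.099 0 0 0" --pt "-1 0.099 0 0 0" --pt "-1 0.099 0 0 0" --newtons 50

```text
time_s: 13.1
position: [0.494, -0.2008, 0.1821]
ee_rot: [0.515, 0.482, 0.517, -0.485]
ft_force: [-15.7, -0.5, 11.7]
finger_gap: 0.0103
```

```bash
python3 -c "
from h import *
go()
print(telemetry.get_obs()['wrist_torque'])
crop('scene','pics/b2.png',140,100,200,150,4)"
```

```text
pos [ 0.494  -0.2008  0.1821] yaw 0.065 q [-0.38  0.15 -0.16  1.27 -0.    1.12] F [-15.7  -0.5  11.7] gap 0.0103
[-0.1268901   3.14869307  0.08669658]
```

View pics/b2.png

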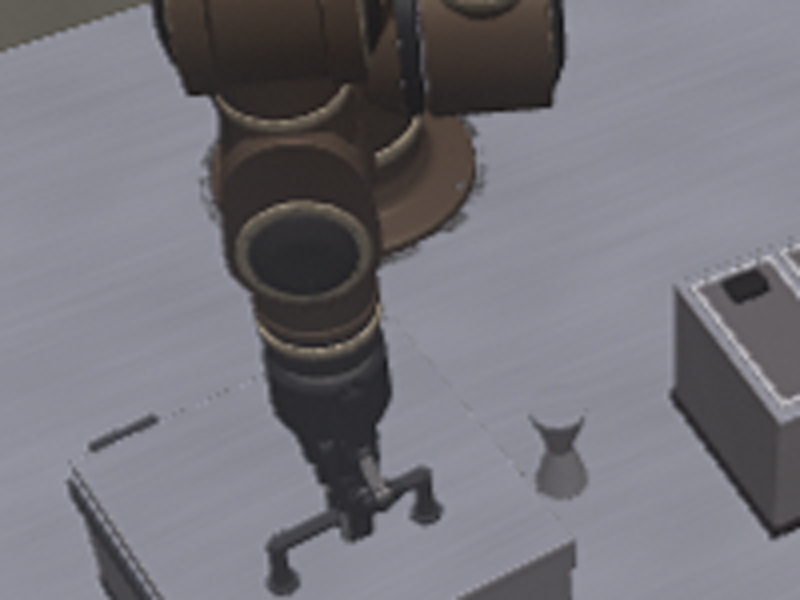

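>>> drive_tool --pt "-1 -0.001 -0.004 0 0" --pt "-1 -0.008 -0.006 0 0" --pt "-1 -0.016 -0.009 0 0" --pt "-1 -0.024 -0.012 0 0" --pt "-1 -0.031 -0.015 0 0" --pt "-1 -0.038 -0.019 0 0" --pt "-1 -0.045 -0.022 0 0" --pt "-1 -0.052 -0.026 0 0" --pt "-1 -0.059 -0.031 0 0" --pt "-1 -0.059 -0.031 0 0"

```text
time_s: 14.15
position: [0.4671, -0.2027, 0.2416]
ee_rot: [0.517, 0.484, 0.515, -0.483]
ft_force: [5.9, -0.8, -2.5]
finger_gap: 0.0101
```

```bash
python3 -c "
from h import *
go()
crop('scene','pics/b3.png',140,100,200,150,4)"
```

```text
pos [ 0.4671 -0.2027  0.2416] yaw 0.066 q [-0.41  0.09 -0.1   1.38  0.    1.1 ] F [ 5.9 -0.8 -2.5] gap 0.0101
```

View pics/b3.png

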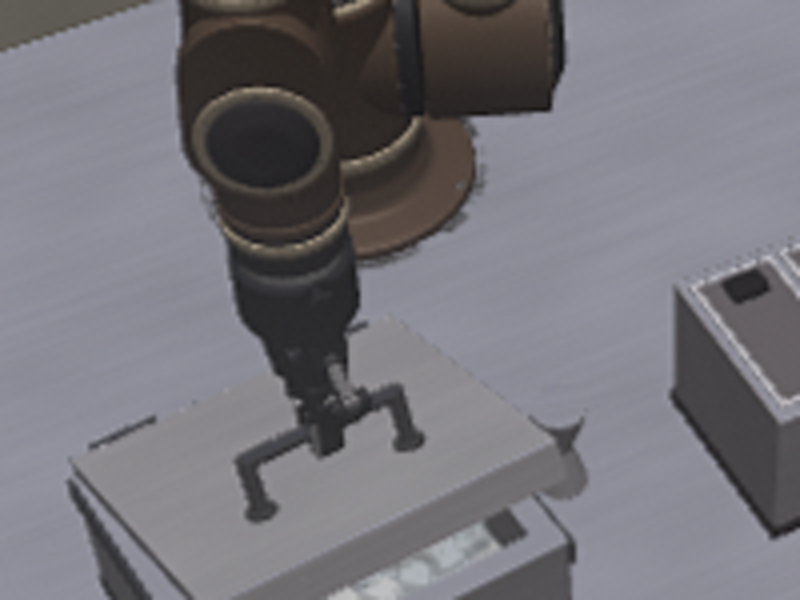

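>>> drive_tool --pt "-1 -0.007 -0.004 0 0" --pt "-1 -0.013 -0.009 0 0" --pt "-1 -0.019 -0.014 0 0" --pt "-1 -0.025 -0.02 0 0" --pt "-1 -0.03 -0.026 0 0" --pt "-1 -0.035 -0.032 0 0" --pt "-1 -0.04 -0.038 0 0" --pt "-1 -0.045 -0.044 0 0" --pt "-1 -0.049 -0.051 0 0" --pt "-1 -0.054 -0.058 0 0" --pt "-1 -0.058 -0.065 0 0" --pt "-1 -0.061 -0.071 0 0"

```text
time_s: 15.4
position: [0.398, -0.2076, 0.3037]
ee_rot: [0.519, 0.485, 0.514, -0.482]
ft_force: [9.6, -0.1, 7.2]
finger_gap: 0.0101
```

>>> drive_tool --pt "-1 0 0 0 0" --pt "-1 0 0 0 0" --pt "-1 0 0 0 0"

```text
time_s: 15.7
position: [0.3982, -0.2076, 0.3037]
ee_rot: [0.519, 0.485, 0.514, -0.482]
ft_force: [9.5, 0.3, 9.1]
finger_gap: 0.0103
```

```bash
python3 -c "
from h import *
go()
im=vision.capture('scene'); crop('scene','pics/b4.png',100,60,400,280,2,im)
im=vision.capture('top'); crop('top','pics/b5.png',180,150,260,195,3,im)"
```

```text
pos [ 0.3982 -0.2076  0.3037] yaw 0.066 q [-0.48 -0.02 -0.08  1.5   0.    1.02] F [9.5 0.3 9.1] gap 0.0103
```

View pics/b4.png

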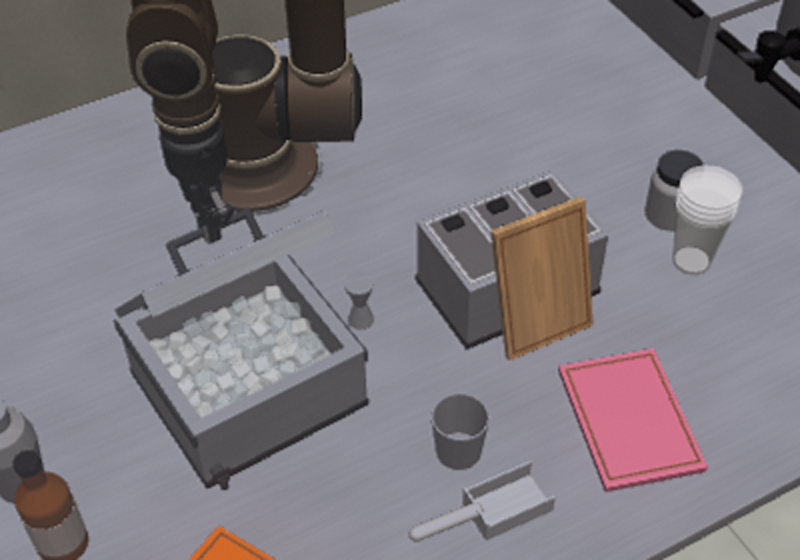

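View pics/b5.png

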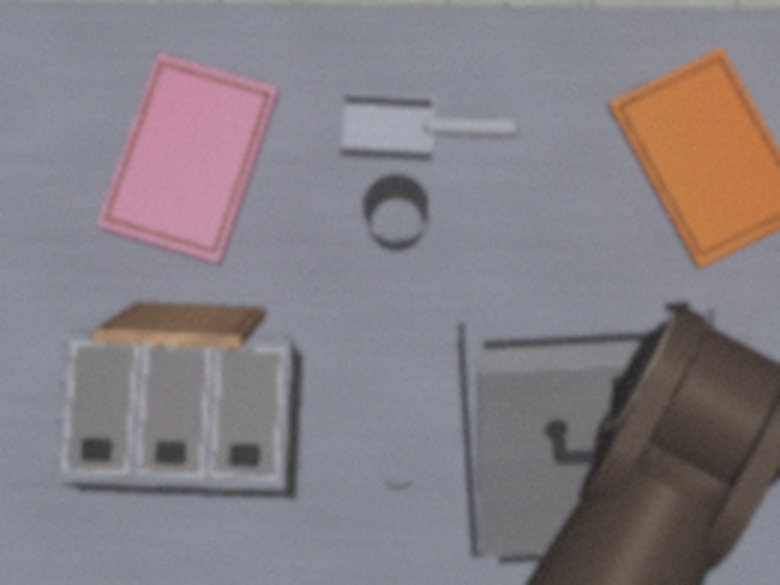

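```bash
python3 - <<'E'
from h import *
from tilt import tilt
for b in ([.4383,-.2064,.064],[.4445,-.2089,.075]):
  for th in (45,50,55):
    t=np.radians(th); c,s=np.cos(b[2]),np.sin(b[2]); o=[]
    for j in(1,-1):
      for k in (-.007,.007):
        L=np.array([-.12+.252*np.cos(t)-k*np.sin(t),j*.128,.134+.252*np.sin(t)+k*np.cos(t)])
        o.append([b[0]+c*L[0]-s*L[1],b[1]+s*L[0]+c*L[1],L[2]])
    print(th,((proj('scene',o)-[100,60])*2).round(0).tolist(), ((proj('top',o[:2])-[180,150])*3).round(0).tolist())
S=lambda a:np.array(a)/2+[100,60]
tilt([((-1,-1,1),S([492,231])),((-1,1,1),S([584,200])),((1,-1,-1),S([509,358])),((1,1,-1),S([593,325]))])
E
python3 - <<'E'
import cv2
im=cv2.imread('pics/b4.png'); cv2.imwrite('pics/b6.png',cv2.resize(im[180:340,90:360],None,fx=2.9,fy=2.9,interpolation=cv2.INTER_CUBIC))
E
```

```text
45 [[333.0, 233.0], [329.0, 223.0], [150.0, 316.0], [145.0, 305.0]] [[475.0, 346.0], [476.0, 355.0]]
50 [[326.0, 217.0], [322.0, 207.0], [142.0, 299.0], [137.0, 289.0]] [[477.0, 360.0], [478.0, 371.0]]
55 [[319.0, 201.0], [314.0, 191.0], [134.0, 282.0], [128.0, 272.0]] [[478.0, 377.0], [480.0, 388.0]]
45 [[334.0, 236.0], [329.0, 226.0], [151.0, 321.0], [146.0, 310.0]] [[477.0, 341.0], [478.0, 350.0]]
50 [[327.0, 220.0], [322.0, 210.0], [143.0, 304.0], [138.0, 293.0]] [[479.0, 355.0], [480.0, 365.0]]
55 [[319.0, 204.0], [314.0, 194.0], [134.0, 287.0], [129.0, 277.0]] [[481.0, 372.0], [482.0, 383.0]]
[ 0.572  0.23  -0.05   0.252] deg 14.4
[[0.4, 0.1], [0.4, -1.1], [-0.7, 0.8], [-0.1, 0.2]]
```

View pics/b6.png

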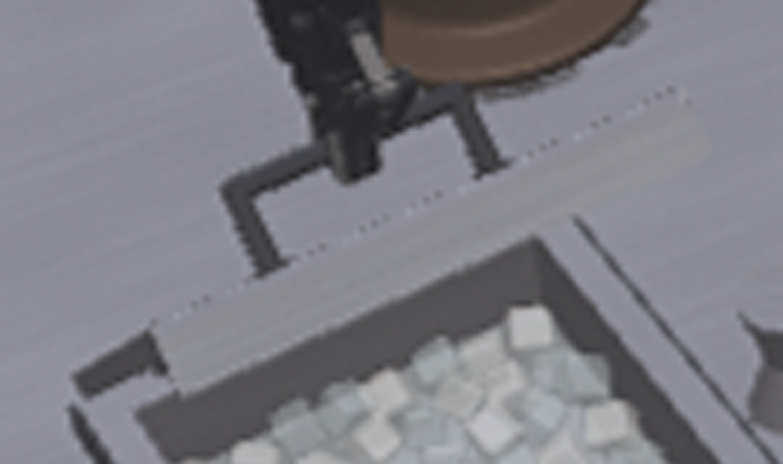

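Lid upper-edge corners at b4 (143,292) and (326,212) match about 49°, and the TCP kinematics give 49.6°. The board leans at about 15° and nothing else has moved in the top view. I'll hand in.

>>> drive_tool --pt "-1 0 0 0 0" --pt "-1 0 0 0 0" --pt "-1 0 0 0 0" --pt "-1 0 0 0 0"

```text
time_s: 16.2
position: [0.3982, -0.2076, 0.3036]
ee_rot: [0.519, 0.485, 0.514, -0.482]
ft_force: [9.3, -1.6, 8.1]
finger_gap: 0.0104
```

```bash
python3 -c "
from h import *
go(); print(workorder.sign_off())
go()"
```

```text
pos [ 0.3982 -0.2076  0.3036] yaw 0.066 q [-0.48 -0.02 -0.08  1.5   0.    1.02] F [ 9.3 -1.6  8.1] gap 0.0104
the job is handed in; nothing more can be done
None
the job is handed in; nothing more can be done
```

I moved the bamboo board from the bin front to the front side of the topping caddy, then opened the lid by its handle and handed in while still holding it, at about 16 s.

- **Board:** it stands free on the counter against the caddy. The pictures put its tilt at 14.4 to 15.6 degrees, less than the 20 you asked for but inside the allowed 10 to 32.
- **Lid:** it is about 49 degrees open from the picture and 49.6 from the arm position. The grip on the bar was steady, and the arm was at rest in the last readings.
- **Other things:** the objects visible in the last top view are where they were at the start. I checked this by eye and did not measure it.
- **Disagreement:** early on, the two cameras differed by about 10 mm in x. The scene camera matched the arm's own position, so I used that one.

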